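Draw a frame rail tight with a cam lock

TASK

Join the panel frame: gently slide the loose wooden rail into the channel of the corner block, tongue first, until its headed stud stands in the mouth of the cam, then swing the red lever clockwise so that the curved slot draws the rail firmly against the rubber seat, snug but not over-tightened. Judge the tightness by feel, let go, and leave the other things on the table where they are.

Things in the scene. Friction and masses are not known exactly. Their poses are not given: they have to be found in the camera images.
- frame_rail: loose pale wooden rail, 180 x 40 x 30 mm, about 0.3 kg, lying flat; origin at the centre of its underside, x along its length to the end with the steel tongue, z up. Tongue: 14 mm wide, 8 to 12 mm above the underside, 31 mm out from the wooden end face (shoulder, x = +90 mm). Grip it across its 40 mm width; 15 mm behind the origin stays clear of the corner block
- stud (a point): axis of the stud on the rail's tongue, 114 mm ahead of the rail's origin, 20 mm above the underside; stud 8 mm in diameter, flat head 14.4 mm in diameter with its top 31.5 mm above the underside
- corner_block: fixed wood and steel block; origin on the table under the cam's axis, x = the way the rail is pushed in and drawn, z up. Two waxed cheeks 22 mm high form a channel 43 mm wide from x = -44 to -114 mm with flared lead-ins out to -132 mm; the rail slides in it on the table. Stud bottomed in the cam's mouth: x about -29 mm, y = 0. Low back block, 24 mm high, to x = +66 mm
- seat: fixed housing of the sprung black rubber pad that the rail's shoulder is drawn against; origin on the table at x = -49 mm of the corner block, same axes. The pad's face lies from 3.7 mm short of it to 4.5 mm past it, set anew each time and not readable, so it touches at a lever angle anywhere from 0.7 to 2 rad. Pad gives 1 mm per 14 N. Right squeeze 8 to 24 N; over 30 N crushes it
- cam (a joint): cam angle, rad, growing as the lever turns clockwise seen from above; -0.3 to 2.5. Near 0 the slot's 0.9 rad wide mouth faces the channel. Greased steel disc 80 mm across, 15 to 24 mm above the table; slot runs in 6.5 mm per rad. Stays where left. Turns free with little force; under load the push at the lever pin rises 1 N per 5 N of squeeze: 2.5 to 3 N above free is tight
- lever_pin (a point): point on the axis of the upright black round pin at the end of the red lever (a sleeve that spins freely), 60 mm above the table and 65 mm from the cam's axis; pin 14 mm in diameter, from 39 to 79 mm above the table. At cam 0 the lever points 100 degrees counter-clockwise (from above) from the corner block's x axis
- tape_roll: roll of tan tape lying flat, about 104 x 102 x 25 mm, origin under its centre; bystander
- crusted_pot: grey crusted open pot, about 92 x 104 x 89 mm, origin under its centre; bystander
- pincers: pincers with black handles lying flat, 53 x 165 x 16 mm, origin under the centre; bystander
- teal_heart: small pale glass heart, 35 x 36 x 14 mm, origin under its centre; bystander
- glass_cutter: pencil-shaped wooden glass cutter, 14 x 120 x 14 mm, origin under its centre; bystander

How it is judged:
By the outcome, as a careful person would: the job done as asked, in the order asked, and still so for the second after the job is handed in, with the robot touching nothing.
It also fails if it takes over 67 s, if anything falls off the work surface, if the arm or the gripper's body presses on something with over 40 N, if the wrist force passes 120 N, or if a joint passes its speed limit or range.

ROBOT

A 6-joint arm with a two-finger parallel gripper is mounted at the origin on a cart in front of the work surface, level with it; the furniture and walls round the work are solid. World frame = base frame: x ahead of the robot, y to its left, z up, the work surface at z = 0. Lengths are in mm, angles in rad, forces in N, time in s.
With the tool pointing down it reaches from about 275 to 750 mm from the base axis. Payload 10.2 kg.
Tool frame: the origin (TCP) lies midway between the tips of the shut fingers; the grasp point (between the pads) lies grasp_offset behind it (grasp_offset is the distance from the TCP to the grasp point, in mm); x points along the fingers, z is the direction in which the jaws open and shut, and the axes are right-handed (so a half turn about x gives the same grasp; the last joint's range is limited). The gripper opens to 85 mm and grips with 20 to 120 N. Pads are 22 mm wide; open, the fingers measure 114 mm over their backs; the gripper's body (76 mm by 85 mm) begins 54 mm behind the grasp point. The pads swing forward as they close: fully open they stand 13 mm farther back than shut.
Start: joints at [-0.223, 0.313, 1.498, -0, 1.331, -0.223], TCP at [525.006, -0.013, 204.394] pointing down, gripper open.
Joint ranges: [-2.94, 2.94], [-0.97, 2.17], [0.19, 2.56], [-1.23, 4.37], [0.02, 3.11], [-2.88, 2.88]. Speed limits (rad/s): [2.39, 2.39, 3.01, 3.14, 3.14, 3.14].

INTERFACE

Orientations are given as a unit quaternion [w, x, y, z].
In Python, from rig import sense, capture, calibration, finish_job, grasp_offset gives the robot as it stands.
- The arm moves only by the shell command python3 -m jog 'ROWS' [FORCE]. ROWS is JSON, a list of rows, each an object with "linear": the shift along the tool's x, y, z scaled (see below), a list of three; "rotation": the turn, a rotation vector about the tool's x, y, z scaled (see below), a list of three; "grip": the finger opening in mm, from 0 to 85.4. A call has 1 to 20 rows; each row is the pose to reach, as a shift and turn from the pose measured when the call began, along the tool's axes at that moment; what a row does not reach only later rows make up. The controller multiplies each number of a shift by 0.3 m and each number of a turn by 0.5 rad. A row lasts 1/12 s, in which the tool goes at most 41.7 mm and 7.16 degrees, less where a joint would pass 70% of its speed; a pose out of reach is approached as far as the arm can. A call with a number of a shift or a turn outside -1 to 1 is refused whole. A call with a gripper value outside its range is refused whole. The fingers move at their own pace and stop on an object; FORCE is the grip in N (left out, the last holds). Time passes only in rows, so rows that repeat a pose let the fingers close. It gives the time, the measured TCP pose, the force and the opening at its end, in the units of the state.
- sense(): the state, without advancing time (a new reading comes with each control period).
- capture(name): name is "scene" or "side" or "wrist"; returns (picture, depth): 384x512x3 uint8, red, green, blue; 384x512 float32, mm along the optical axis (not along the pixel's ray), 0 where there is no reading.
- calibration(name): a dict with "intrinsics" (3x3 intrinsics, pixels), "world_from_camera" (4x4, takes a point from camera to world coordinates). Camera axes: x right, y up, looking along -z (the intrinsics and any distortion apply to the point x, -y, -z); pixel columns grow to the right and rows downward; lengths in mm; the calibration is good to about 2 mm. A picture is of the moment at which its call begins: read the wrist's pose just before it. calibration takes no time and is no camera call; for the wrist camera it gives the pose at the moment of the call.
- finish_job(): hands the job in, once; it reports no verdict.
The state is a dict: "time_s": time; "joints": joint angles; "dq": joint speeds; "tau": joint torques, N m; "eef_pos": TCP position; "ee_rot": TCP orientation; "force": force on the tool from outside, world axes, zero at the start; "wrist_torque": the same for the moment, N m; "grip_width": opening from 0.0 (shut) to 1.0 (fully open).
Only numpy, scipy, OpenCV 4.12 (cv2) and the standard library are available. Lean on these libraries where they do the work, as an engineer would, in place of code of your own. Each camera call takes 0.05 s, during which the arm holds its last target.

## Working session

There is one attempt and no reset: what is moved stays moved. The work goes in short steps, Python scripts to look and compute and a shell command to move; the robot and the scene stay as the last step left them, time stands still between calls to the robot, and variables do not carry over. Pictures are saved under pics/ and viewed, and the job is handed in when it is done.

```bash
ls; mkdir -p pics; python3 - <<'E'
from rig import *
import cv2,numpy as np
print(sense(), grasp_offset)
for n in ["scene","side","wrist"]:
    c=calibration(n);p,d=capture(n)
    np.savez(f"pics/{n}0.npz",p=p,d=d,K=c["intrinsics"],T=c["world_from_camera"])
    cv2.imwrite(f"pics/{n}0.png",p[:,:,::-1]); print(n,{k:np.round(v,3).tolist() if not isinstance(v,str) else v for k,v in c.items()})
E
```

```text
pics
{'time_s': 0.0, 'joints': array([-2.23414243e-01,  3.13446895e-01,  1.49843233e+00,  2.67454113e-05,
        1.33097674e+00, -2.23412555e-01]), 'dq': array([ 1.86186025e-03,  4.23850600e-04, -4.33211657e-06, -6.08405787e-04,
       -1.29133844e-03,  1.61333891e-03]), 'tau': array([-5.78409599e-04, -4.12261176e+01, -2.59742296e+01, -3.58453699e-04,
        4.11797926e-03, -1.23038126e-05]), 'eef_pos': array([5.24719012e+02, 5.17176144e-02, 2.03838468e+02]), 'ee_rot': array([7.06673127e-01, 1.10763396e-04, 7.07540153e-01, 1.05066239e-04]), 'force': array([-0.53432007, -0.27796403,  0.46314138]), 'wrist_torque': array([-0.02440845,  0.03337373, -0.00909807]), 'grip_width': 1.0004378262340576} 18.700000000000003
scene {'intrinsics': [[498.509, 0.0, 250.789], [0.0, 498.509, 199.042], [0.0, 0.0, 1.0]], 'world_from_camera': [[0.638, 0.522, -0.566, -260.749], [-0.77, 0.438, -0.464, -803.129], [0.006, 0.732, 0.682, 950.852], [0.0, 0.0, 0.0, 1.0]]}
side {'intrinsics': [[455.135, 0.0, 257.186], [0.0, 455.135, 189.551], [0.0, 0.0, 1.0]], 'world_from_camera': [[-0.947, 0.126, -0.294, 59.122], [-0.32, -0.371, 0.872, 982.525], [0.001, 0.92, 0.392, 607.138], [0.0, 0.0, 0.0, 1.0]]}
wrist {'intrinsics': [[272.568, 0.0, 256.835], [0.0, 272.568, 189.256], [0.0, 0.0, 1.0]], 'world_from_camera': [[1.0, -0.0, 0.001, 524.853], [0.0, 0.956, 0.293, 75.06], [-0.001, -0.293, 0.956, 373.458], [0.0, 0.0, 0.0, 1.0]]}
```

View pics/scene0.png

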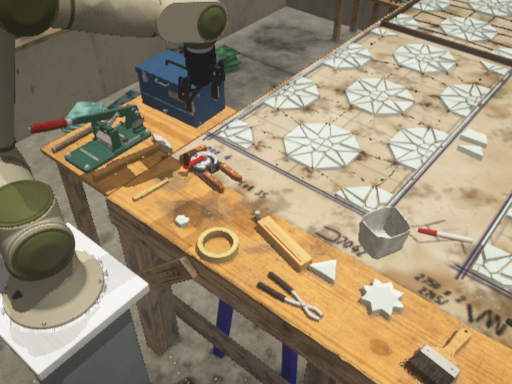

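View pics/side0.png

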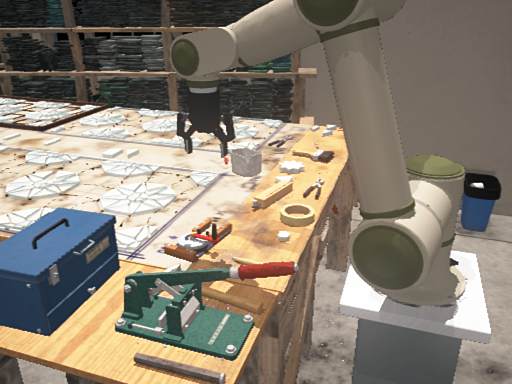

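View pics/wrist0.png

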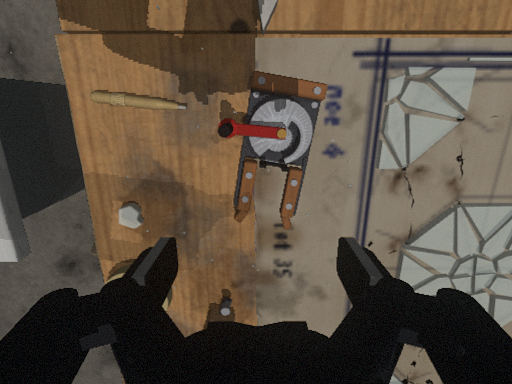

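The wrist view shows the corner block with its channel facing down, the cam hub near (283,134) and the lever pin near (226,128). In the scene view the rail runs from the stud at about (258,216) to about (305,262).

```bash
python3 - <<'E'
import cv2,numpy as np
w=cv2.imread("pics/wrist0.png")[60:240,205:345]; cv2.imwrite("pics/w0c.png",cv2.resize(w,None,fx=4,fy=3.33*4/3.33*0.83,interpolation=cv2.INTER_CUBIC) if 0 else cv2.resize(w,(560,720))[:600])
w=cv2.imread("pics/wrist0.png")[65:235,215:340]; cv2.imwrite("pics/w0c.png",cv2.resize(w,None,fx=3.5,fy=3.5,interpolation=cv2.INTER_CUBIC))
s=cv2.imread("pics/scene0.png")[200:280,240:345]; cv2.imwrite("pics/s0c.png",cv2.resize(s,None,fx=7,fy=7,interpolation=cv2.INTER_CUBIC))
E
```

```text
(no output)
```

View pics/w0c.png

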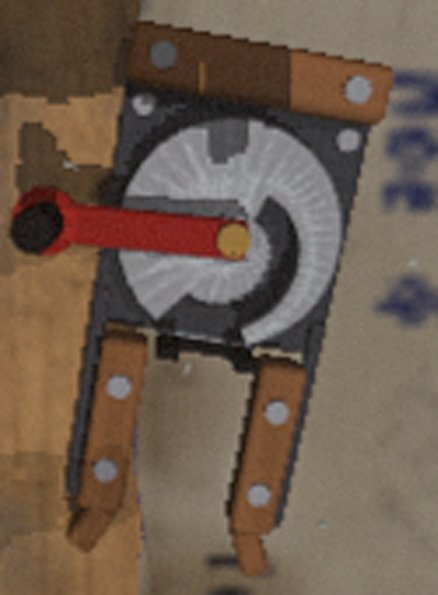

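View pics/s0c.png

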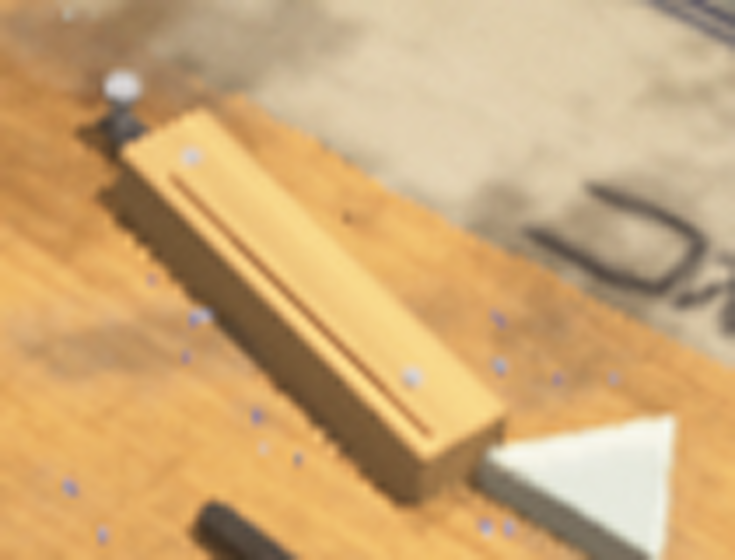

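```bash
cat > h.py <<'E'
import numpy as np
def ray(T,K,px,z):
    px=np.atleast_2d(px).astype(float); z=np.broadcast_to(z,(len(px),))
    d=np.c_[(px[:,0]-K[0,2])/K[0,0],-(px[:,1]-K[1,2])/K[1,1],-np.ones(len(px))]@T[:3,:3].T
    o=T[:3,3]; s=(z-o[2])/d[:,2]; return o+s[:,None]*d
def load(n): 
    f=np.load(n); return f['p'],f['d'],f['K'],f['T']
def depthpt(T,K,d,u,v):
    z=d[v,u]; return T[:3,:3]@np.array([(u-K[0,2])/K[0,0]*z,-(v-K[1,2])/K[1,1]*z,-z])+T[:3,3]
E
python3 - <<'E'
from h import *
np.set_printoptions(suppress=True,precision=1)
p,d,K,T=load("pics/wrist0.npz")
c=lambda L:(np.array(L)+.5)/3.5-.5+[215,65]
cheek=c([(119,387),(105,470),(277,412),(259,494)]); back=c([(163,54),(359,89)]); hub=c([(234,240)]); pin=c([(39,227)])
W=lambda P,z:ray(T,K,P,z)
a=W(cheek,22);print("cheek",a); b=W(back,24);print("back",b)
for P in (cheek,back,hub,pin):
  for q in P: u,v=np.round(q).astype(int); print(depthpt(T,K,d,u,v))
m=(a[0]+a[2])/2,(a[1]+a[3])/2; print("ang L,R", [np.degrees(np.arctan2(*(x-y)[[1,0]])) for x,y in((a[0],a[1]),(a[2],a[3]))], "width",np.linalg.norm(a[0]-a[2]))
print("back line perp", np.degrees(np.arctan2(*(b[1]-b[0])[[1,0]]))+90, "mid",(b[0]+b[1])/2)
print("hub",[W(hub,z)[0] for z in (30,40)],"pin top",W(pin,79))
p,d,K,T=load("pics/scene0.npz")
c=lambda L:(np.array(L)+.5)/7-.5+[240,200]
r=ray(T,K,c([(122,150),(205,110),(503,412),(415,458)]),30);print("rail",r)
n=lambda v:np.linalg.norm(v)
print(n(r[0]-r[1]),n(r[1]-r[2]),n(r[2]-r[3]),n(r[3]-r[0]),r.mean(0))
f=(r[0]+r[1])/2-(r[2]+r[3])/2;print(np.degrees(np.arctan2(f[1],f[0])))
print("stud head",ray(T,K,c([(122,85)]),31.5))
E
```

```text
cheek [[513.5 -13.   22. ]
 [507.8 -46.3  22. ]
 [573.8 -22.8  22. ]
 [568.1 -56.2  22. ]]
back [[529.6 104.5  24. ]
 [597.2  93.2  24. ]]
[514.  -12.4  23.2]
[508.3 -46.1  22.8]
[573.8 -21.8  24.1]
[568.5 -56.2  23. ]
[529.3 104.4  25.5]
[596.8  93.3  24.7]
[554.6  43.9  41.3]
[491.9  50.7  80.2]
ang L,R [np.float64(80.21136044638419), np.float64(80.25716583433294)] width 61.105150355756
back line perp 80.56143633384018 mid [563.4  98.9  24. ]
hub [array([555. ,  42.6,  30. ]), array([554.1,  43.5,  40. ])] pin top [[491.6  51.1  79. ]]
rail [[ 450.1 -242.4   30. ]
 [ 486.3 -253.    30. ]
 [ 436.4 -422.3   30. ]
 [ 400.4 -410.9   30. ]]
37.73558544454058 176.51375599945922 37.72192861968224 175.6945457717515 [ 443.3 -332.1   30. ]
73.56791056855738
stud head [[ 475.5 -221.7   31.5]]
```

The block fits: axis at about 80.2°, and the hub lies on the mid-line. The rail fits too: the stud is predicted at (475.6,-222.8) and seen at (475.5,-221.7). Next I'll move above the rail for a close look.

```bash
python3 -m jog '[{"linear":[0,-0.12,-0.04],"rotation":[0.1,0,0],"grip":85},{"linear":[0,-0.25,-0.08],"rotation":[0.2,0,0],"grip":80},{"linear":[0,-0.38,-0.12],"rotation":[0.3,0,0],"grip":70},{"linear":[0,-0.51,-0.17],"rotation":[0.4,0,0],"grip":62},{"linear":[0,-0.64,-0.21],"rotation":[0.5,0,0],"grip":62},{"linear":[0,-0.77,-0.25],"rotation":[0.576,0,0],"grip":62},{"linear":[0,-0.9,-0.27],"rotation":[0.576,0,0],"grip":62},{"linear":[0,-0.97,-0.27],"rotation":[0.576,0,0],"grip":62},{"linear":[0,-1,-0.27],"rotation":[0.576,0,0],"grip":62},{"linear":[0,-1,-0.27],"rotation":[0.576,0,0],"grip":62},{"linear":[0,-1,-0.27],"rotation":[0.576,0,0],"grip":62}]' 20
python3 - <<'E'
from rig import *
import cv2,numpy as np
from h import *
c=calibration("wrist");p,d=capture("wrist")
np.savez("pics/w1.npz",p=p,d=d,K=c["intrinsics"],T=c["world_from_camera"])
cv2.imwrite("pics/w1.png",cv2.resize(p[:,:,::-1],(768,576),interpolation=cv2.INTER_CUBIC))
s=sense();print(s["time_s"],s["eef_pos"],s["ee_rot"],s["force"])
p,d,K,T=load("pics/scene0.npz")
print(ray(T,K,[(217,244),(263,284),(272,275),(318,317),(182,220)],[20,10,10,8,7]).round())
E
```

```text
time_s: 1.07
eef_pos: [443.9, -299.1, 203.7]
ee_rot: [0.699, 0.102, 0.7, -0.101]
force: [0.2, 0.8, -0.2]
grip_width: 0.726
1.1167 [ 444.05082371 -298.60239281  203.88848659] [ 0.69938051  0.10131065  0.7003153  -0.1008044 ] [ 0.7827633   0.62331511 -0.05560635]
[[ 331. -211.   20.]
 [ 314. -371.   10.]
 [ 349. -371.   10.]
 [ 323. -520.    8.]
 [ 343.  -73.    7.]]
```

View pics/w1.png

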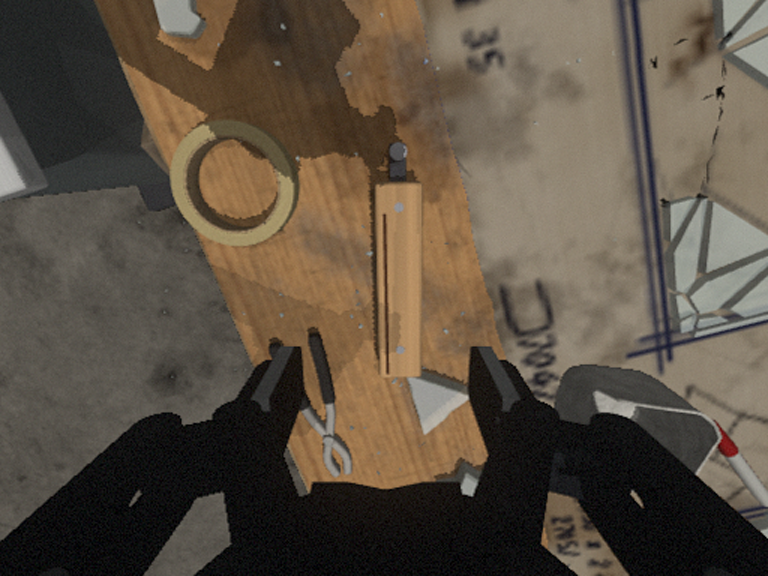

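The wrist view shows the rail's top from about (376,184)/(421,182) to (378,377)/(421,377) at display scale 1.5, with the stud head at (397,151). I'll segment it to refine the pose.

```bash
python3 - <<'E'
import cv2
from h import *
np.set_printoptions(suppress=True,precision=2)
p,d,K,T=load("pics/w1.npz")
# height map mask: top at z~30
u,v=np.meshgrid(np.arange(512),np.arange(384))
P=np.stack([(u-K[0,2])/K[0,0]*d,-(v-K[1,2])/K[1,1]*d,-d],-1)@T[:3,:3].T+T[:3,3]
m=((P[...,2]>22)&(P[...,2]<40)&(d>0)&(u>240)&(u<290)&(v>112)&(v<262)).astype(np.uint8)
n,l,st,ce=cv2.connectedComponentsWithStats(m); print(st)
k=1+st[1:,4].argmax(); cn=np.argwhere(l==k)[:,::-1].astype(np.float32)
print("h",np.median(P[...,2][l==k]))
q=cv2.boxPoints(cv2.minAreaRect(cn)); W=ray(T,K,q,30); print(q,W)
X=P[l==k][:,:2].astype(np.float32); (c,sz,a)=cv2.minAreaRect(ray(T,K,cn,30)[:,:2].astype(np.float32)); print(c,sz,a)
s=ray(T,K,[(397/1.5,151/1.5)],31.5); print("stud",s)
print("stud->centre ang",np.degrees(np.arctan2(s[0,1]-c[1],s[0,0]-c[0])),np.hypot(s[0,1]-c[1],s[0,0]-c[0]))
E
```

```text
[[     0      0    512    384 192709]
 [   249    121     33    131   3899]]
h 30.027651700560796
[[249. 121.]
 [281. 121.]
 [281. 251.]
 [249. 251.]] [[ 450.45 -241.28   30.  ]
 [ 487.98 -252.38   30.  ]
 [ 441.74 -424.99   30.  ]
 [ 398.31 -412.2    30.  ]]
(445.15740966796875, -333.07086181640625) (178.85467529296875, 39.65311050415039) 74.50525665283203
stud [[ 475.3  -223.99   31.5 ]]
stud->centre ang 74.55195665208514 113.17226718528953
```

```bash
python3 -m jog '[{"linear":[0.05,-0.08,0.02],"rotation":[-0.035,0,0],"grip":62},{"linear":[0.1,-0.159,0.037],"rotation":[-0.035,0,0],"grip":62},{"linear":[0.22,-0.159,0.037],"rotation":[-0.035,0,0],"grip":62},{"linear":[0.34,-0.159,0.037],"rotation":[-0.035,0,0],"grip":62},{"linear":[0.45,-0.159,0.037],"rotation":[-0.035,0,0],"grip":62},{"linear":[0.54,-0.159,0.037],"rotation":[-0.035,0,0],"grip":62},{"linear":[0.61,-0.159,0.037],"rotation":[-0.035,0,0],"grip":62},{"linear":[0.65,-0.159,0.037],"rotation":[-0.035,0,0],"grip":62},{"linear":[0.665,-0.159,0.037],"rotation":[-0.035,0,0],"grip":62},{"linear":[0.665,-0.159,0.037],"rotation":[-0.035,0,0],"grip":62},{"linear":[0.665,-0.159,0.037],"rotation":[-0.035,0,0],"grip":62}]' 20
python3 - <<'E'
from rig import *
import cv2,numpy as np
p,d=capture("wrist")
cv2.imwrite("pics/w2.png",p[:,:,::-1])
s=sense();print(s["time_s"],s["eef_pos"],s["ee_rot"],s["force"])
E
```

```text
time_s: 2.03
eef_pos: [441.7, -347.5, 5.6]
ee_rot: [0.701, 0.094, 0.701, -0.095]
force: [-0.9, -0.4, -0.2]
grip_width: 0.728
2.0833 [ 441.72836154 -347.71496076    5.81946682] [ 0.70092324  0.09442687  0.70053231 -0.09510344] [-0.21681869 -0.3455759   1.30468292]
```

View pics/w2.png

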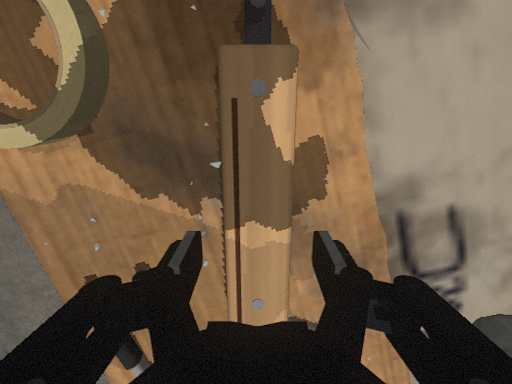

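The jaws straddle the rail symmetrically, with the rail centred at column 258 and the fingers at about 200 and 315. I'll close now.

```bash
python3 -m jog '[{"linear":[0.005,0,0],"rotation":[0,0,0],"grip":50},{"linear":[0.005,0,0],"rotation":[0,0,0],"grip":42},{"linear":[0.005,0,0],"rotation":[0,0,0],"grip":34},{"linear":[0.005,0,0],"rotation":[0,0,0],"grip":34},{"linear":[0.005,0,0],"rotation":[0,0,0],"grip":34},{"linear":[0.005,0,0],"rotation":[0,0,0],"grip":34},{"linear":[0.005,0,0],"rotation":[0,0,0],"grip":34}]' 40
```

```text
time_s: 2.67
eef_pos: [441.7, -347.7, 4.3]
ee_rot: [0.701, 0.094, 0.701, -0.095]
force: [0.7, -0.8, 0.2]
grip_width: 0.394
```

```bash
python3 - <<'E'
from rig import *
import cv2,numpy as np
p,d=capture("wrist")
cv2.imwrite("pics/w3.png",p[:,:,::-1])
p,d=capture("scene")
cv2.imwrite("pics/s3.png",cv2.resize(p[170:320,220:400,::-1],(720,600)))
s=sense();print(s["time_s"],s["eef_pos"],s["grip_width"],s["force"])
E
```

```text
2.7667 [ 441.71276549 -347.72404551    4.30588763] 0.3970658208053368 [-0.17613882 -0.01043601  0.30577855]
```

View pics/w3.png

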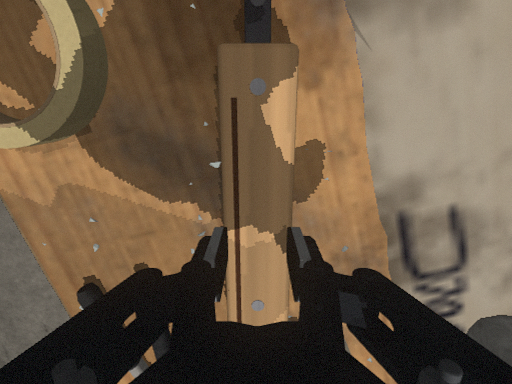

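View pics/s3.png

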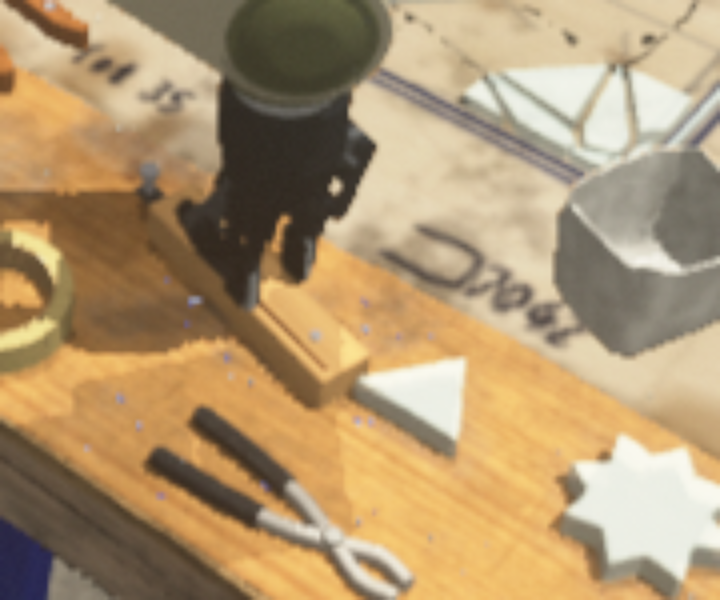

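```bash
python3 -m jog '[{"linear":[0,0,0],"rotation":[0,0,0],"grip":20},{"linear":[0,0,0],"rotation":[0,0,0],"grip":20},{"linear":[0,0,0],"rotation":[0,0,0],"grip":20},{"linear":[-0.01,0,0],"rotation":[0,0,0],"grip":20},{"linear":[-0.02,0,0],"rotation":[0,0,0],"grip":20},{"linear":[-0.03,0,0],"rotation":[0,0,0],"grip":20},{"linear":[-0.03,0,0],"rotation":[0,0,0],"grip":20}]' 40
```

```text
time_s: 3.35
eef_pos: [442.0, -348.0, 14.1]
ee_rot: [0.701, 0.094, 0.7, -0.095]
force: [-0.5, -0.2, -0.5]
grip_width: 0.231
```

```bash
python3 - <<'E'
from rig import *
import cv2,numpy as np
p,d=capture("wrist")
cv2.imwrite("pics/w4.png",p[:,:,::-1])
p,d=capture("side")
cv2.imwrite("pics/sd4.png",cv2.resize(p[110:235,190:340,::-1],(720,600)))
s=sense();print(s["time_s"],s["eef_pos"],s["grip_width"],s["force"])
E
```

```text
3.45 [ 441.7796345  -347.78002387   13.50964224] 0.23288576763418087 [ 0.61981761 -0.23109325 -0.90345283]
```

View pics/w4.png

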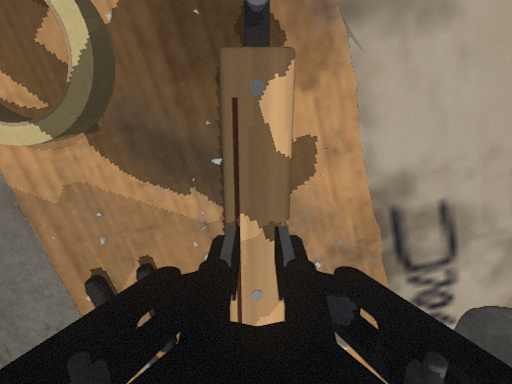

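View pics/sd4.png

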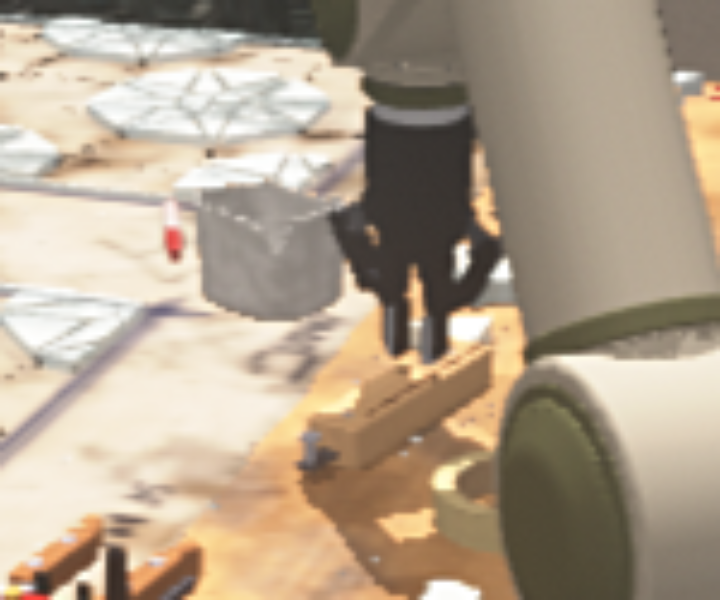

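```bash
python3 - <<'E'
from rig import *
import cv2,numpy as np
from h import *
np.set_printoptions(suppress=True,precision=1)
c=calibration("wrist");p,d=capture("wrist");K=c["intrinsics"];T=c["world_from_camera"]
print(T)
u,v=np.meshgrid(np.arange(512),np.arange(384))
P=np.stack([(u-K[0,2])/K[0,0]*d,-(v-K[1,2])/K[1,1]*d,-d],-1)@T[:3,:3].T+T[:3,3]
for r in (226,230,240,250,260,280): print(r,[P[r,cc].round().tolist() for cc in (225,229,234,258,281,285,290)])
for q in [(258,60),(240,150),(330,240)]: print(P[q[1],q[0]])
c=calibration("side");p,d=capture("side");K=c["intrinsics"];T=c["world_from_camera"]
for x,y in [(415,345),(395,345),(435,352),(425,300),(440,400)]:
    uu,vv=int(190+x/4.8),int(110+y/4.8); print(uu,vv,depthpt(T,K,d,uu,vv))
s=sense();print(s["joints"])
E
```

```text
[[   1.     0.3    0.1  461.5]
 [  -0.3    0.9    0.3 -275.2]
 [   0.    -0.3    1.   183. ]
 [   0.     0.     0.     1. ]]
226 [[424.0, -339.0, 28.0], [427.0, -338.0, 31.0], [429.0, -339.0, 30.0], [443.0, -344.0, 30.0], [457.0, -347.0, 31.0], [459.0, -348.0, 30.0], [463.0, -363.0, 1.0]]
230 [[416.0, -354.0, 0.0], [430.0, -333.0, 49.0], [433.0, -334.0, 49.0], [443.0, -346.0, 31.0], [457.0, -340.0, 49.0], [459.0, -341.0, 49.0], [462.0, -366.0, 0.0]]
240 [[429.0, -333.0, 61.0], [431.0, -333.0, 61.0], [434.0, -334.0, 61.0], [441.0, -353.0, 30.0], [456.0, -341.0, 60.0], [458.0, -341.0, 60.0], [460.0, -345.0, 54.0]]
250 [[430.0, -333.0, 70.0], [432.0, -333.0, 71.0], [434.0, -334.0, 71.0], [439.0, -360.0, 29.0], [455.0, -340.0, 70.0], [457.0, -340.0, 70.0], [459.0, -341.0, 71.0]]
260 [[431.0, -334.0, 77.0], [433.0, -334.0, 78.0], [434.0, -336.0, 77.0], [437.0, -367.0, 29.0], [454.0, -341.0, 77.0], [456.0, -341.0, 78.0], [458.0, -340.0, 80.0]]
280 [[433.0, -332.0, 95.0], [432.0, -340.0, 84.0], [432.0, -345.0, 78.0], [433.0, -381.0, 30.0], [452.0, -350.0, 78.0], [454.0, -344.0, 87.0], [457.0, -339.0, 95.0]]
[ 468.  -254.    30.8]
[ 446.3 -295.6   31.7]
[ 488.7 -382.3   -0.3]
276 181 [ 476.3 -462.6    0.7]
272 181 [ 454.2 -339.    50.8]
280 183 [ 425.7 -334.4   49.3]
278 172 [ 431.8 -329.8   88.3]
281 193 [ 422.9 -339.5   12.3]
[-0.9  0.6  1.6 -0.   0.9 -0.6]
```

Both cameras put the fingertips about 34 mm above the reported TCP: tips at z≈48 with the TCP at 13.5. So the first close shut above the rail and the rail is undisturbed. I'll reopen, go lower in stages and measure the real tip height as I go.

```bash
python3 -m jog '[{"linear":[0,0,0],"rotation":[0,0,0],"grip":40},{"linear":[0,0,0],"rotation":[0,0,0],"grip":60},{"linear":[0,0,0],"rotation":[0,0,0],"grip":62},{"linear":[0,0,0],"rotation":[0,0,0],"grip":62},{"linear":[0,0,0],"rotation":[0,0,0],"grip":62},{"linear":[0,0,0],"rotation":[0,0,0],"grip":62},{"linear":[0.02,0,0],"rotation":[0,0,0],"grip":62},{"linear":[0.04,0,0],"rotation":[0,0,0],"grip":62},{"linear":[0.06,0,0],"rotation":[0,0,0],"grip":62},{"linear":[0.08,0,0],"rotation":[0,0,0],"grip":62},{"linear":[0.09,0,0],"rotation":[0,0,0],"grip":62},{"linear":[0.09,0,0],"rotation":[0,0,0],"grip":62}]' 20
cat > tips.py <<'E'
from rig import *
import cv2,numpy as np,sys
from h import *
np.set_printoptions(suppress=True,precision=1)
c=calibration("wrist");s=sense();p,d=capture("wrist");K=c["intrinsics"];T=c["world_from_camera"]
np.savez(f"pics/{sys.argv[1]}.npz",p=p,d=d,K=K,T=T); cv2.imwrite(f"pics/{sys.argv[1]}.png",p[:,:,::-1])
print(s["time_s"],s["eef_pos"],s["grip_width"],s["force"])
u,v=np.meshgrid(np.arange(512),np.arange(384))
P=np.stack([(u-K[0,2])/K[0,0]*d,-(v-K[1,2])/K[1,1]*d,-d],-1)
# finger pixels: dark, depth < 150, upper end
m=(p.max(-1)<70)&(d>0)&(d<175)&(v<300)&(P[...,1]>-120)
W=P@T[:3,:3].T+T[:3,3]
for lo,hi in ((0,257),(257,512)):
    mm=m&(u>=lo)&(u<hi)&(abs(u-257)<120); r=np.where(mm.any(1))[0]
    if len(r): 
        r0=r[0]; cc=np.where(mm[r0])[0]; print("tip row",r0,cc[[0,-1]],W[r0,int(np.median(cc))])
E
python3 tips.py w5
```

```text
time_s: 4.55
eef_pos: [441.3, -347.3, -14.8]
ee_rot: [0.7, 0.095, 0.701, -0.095]
force: [-0.5, 0.8, -0.6]
grip_width: 0.722
4.55 [ 441.3 -347.3  -14.8] 0.7216002711693313 [-0.5  0.8 -0.6]
tip row 0 [237 256] [ 468.5 -229.6   12.1]
tip row 0 [257 274] [ 476.6 -232.4   13.7]
```

View pics/w5.png

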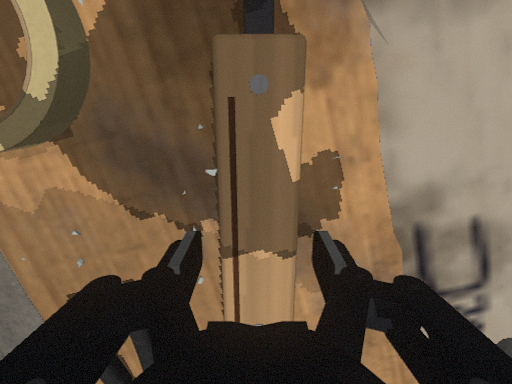

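```bash
python3 - <<'E'
from h import *
np.set_printoptions(suppress=True,precision=1)
p,d,K,T=load("pics/w5.npz")
for r in (228,231,233,235,240,250): print(r,[depthpt(T,K,d,c,r).round().tolist() for c in (190,194,198,202,206,255,314,318,322)])
E
```

```text
228 [[402.0, -334.0, 0.0], [404.0, -334.0, 0.0], [407.0, -335.0, -0.0], [409.0, -336.0, 0.0], [411.0, -337.0, -0.0], [445.0, -331.0, 30.0], [476.0, -355.0, -1.0], [479.0, -356.0, -2.0], [481.0, -356.0, 0.0]]
231 [[410.0, -327.0, 22.0], [412.0, -327.0, 23.0], [414.0, -328.0, 23.0], [408.0, -338.0, -1.0], [411.0, -339.0, -0.0], [444.0, -333.0, 30.0], [474.0, -346.0, 20.0], [476.0, -345.0, 22.0], [478.0, -346.0, 23.0]]
233 [[410.0, -327.0, 24.0], [412.0, -328.0, 24.0], [414.0, -329.0, 23.0], [408.0, -339.0, -0.0], [411.0, -339.0, 1.0], [444.0, -334.0, 30.0], [473.0, -346.0, 21.0], [475.0, -345.0, 24.0], [477.0, -345.0, 25.0]]
235 [[461.0, -275.0, 155.0], [412.0, -328.0, 26.0], [414.0, -329.0, 25.0], [408.0, -340.0, 1.0], [409.0, -342.0, -1.0], [444.0, -335.0, 30.0], [473.0, -347.0, 22.0], [475.0, -345.0, 27.0], [477.0, -346.0, 27.0]]
240 [[412.0, -328.0, 32.0], [414.0, -328.0, 33.0], [412.0, -333.0, 23.0], [406.0, -344.0, 0.0], [409.0, -344.0, 0.0], [443.0, -338.0, 29.0], [472.0, -350.0, 22.0], [474.0, -345.0, 31.0], [475.0, -345.0, 33.0]]
250 [[414.0, -329.0, 41.0], [413.0, -333.0, 34.0], [411.0, -338.0, 25.0], [404.0, -350.0, -0.0], [406.0, -351.0, -1.0], [441.0, -343.0, 30.0], [471.0, -355.0, 24.0], [472.0, -351.0, 32.0], [473.0, -346.0, 40.0]]
```

```bash
python3 -m jog '[{"linear":[0.02,0,0],"rotation":[0,0,0],"grip":62},{"linear":[0.035,0,0],"rotation":[0,0,0],"grip":62},{"linear":[0.042,0,0],"rotation":[0,0,0],"grip":62},{"linear":[0.044,0,0],"rotation":[0,0,0],"grip":62},{"linear":[0.044,0,0],"rotation":[0,0,0],"grip":50},{"linear":[0.044,0,0],"rotation":[0,0,0],"grip":40},{"linear":[0.044,0,0],"rotation":[0,0,0],"grip":25},{"linear":[0.044,0,0],"rotation":[0,0,0],"grip":25},{"linear":[0.044,0,0],"rotation":[0,0,0],"grip":25},{"linear":[0.044,0,0],"rotation":[0,0,0],"grip":25},{"linear":[0.044,0,0],"rotation":[0,0,0],"grip":25}]' 40
```

```text
time_s: 5.52
eef_pos: [441.7, -347.7, -27.1]
ee_rot: [0.701, 0.095, 0.701, -0.095]
force: [0.1, 0.4, 4.0]
grip_width: 0.463
```

Gripped (39.5 mm). I'll lift and carry it to the point in front of the channel.

```bash
python3 -m jog '[{"linear":[-0.03,0,0],"rotation":[0,0,0],"grip":25},{"linear":[-0.07,0,0],"rotation":[0,0,0],"grip":25},{"linear":[-0.1,0.02,0.005],"rotation":[-0.02,0,0],"grip":25},{"linear":[-0.12,0.08,0.02],"rotation":[-0.05,0,0],"grip":25},{"linear":[-0.12,0.16,0.04],"rotation":[-0.1,0,0],"grip":25},{"linear":[-0.12,0.24,0.06],"rotation":[-0.15,0,0],"grip":25},{"linear":[-0.12,0.32,0.08],"rotation":[-0.19,0,0],"grip":25},{"linear":[-0.12,0.38,0.1],"rotation":[-0.197,0,0],"grip":25},{"linear":[-0.12,0.41,0.106],"rotation":[-0.197,0,0],"grip":25},{"linear":[-0.12,0.418,0.106],"rotation":[-0.197,0,0],"grip":25},{"linear":[-0.12,0.418,0.106],"rotation":[-0.197,0,0],"grip":25},{"linear":[-0.12,0.418,0.106],"rotation":[-0.197,0,0],"grip":25}]' 40
python3 tips.py w6
```

```text
time_s: 6.52
eef_pos: [505.3, -235.9, 9.0]
ee_rot: [0.705, 0.06, 0.704, -0.061]
force: [-0.3, 0.7, -3.2]
grip_width: 0.461
6.5167 [ 505.3 -235.9    9. ] 0.4614681629866552 [-0.3  0.7 -3.2]
tip row 0 [240 256] [ 521.4 -120.6   49.1]
tip row 0 [257 330] [ 555.9 -111.8    3.7]
```

View pics/w6.png

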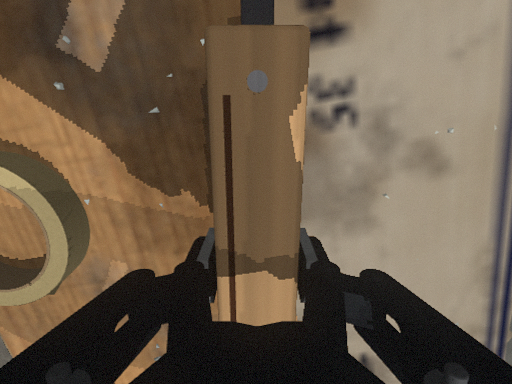

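```bash
cat > blk.py <<'E'
import numpy as np
HUB=np.array([554.3,43.5]); A=np.radians(80.2)
def toblk(w): 
    w=np.atleast_2d(w)[:,:2]-HUB; return np.c_[w@[np.cos(A),np.sin(A)],w@[-np.sin(A),np.cos(A)]]
def toworld(b):
    b=np.atleast_2d(b); return HUB+np.c_[b[:,0]*np.cos(A)-b[:,1]*np.sin(A),b[:,0]*np.sin(A)+b[:,1]*np.cos(A)]
E
python3 - <<'E'
from h import *; from blk import *; from rig import *
import cv2
np.set_printoptions(suppress=True,precision=2)
p,d,K,T=load("pics/w6.npz")
print(depthpt(T,K,d,258,60),depthpt(T,K,d,258,220))
W=ray(T,K,[(208,27),(308,26),(214,225),(302,225),(258,81)],66)
print(W, toblk(W)); print("tcp",toblk(sense()["eef_pos"]))
c=calibration("scene");p,d=capture("scene")
np.savez("pics/s6.npz",p=p,d=d,K=c["intrinsics"],T=c["world_from_camera"])
cv2.imwrite("pics/s6.png",cv2.resize(p[120:270,140:320,::-1],(720,600),interpolation=cv2.INTER_CUBIC))
E
```

```text
[ 521.21 -145.6    64.92] [ 510.13 -210.3    65.72]
[[ 505.05 -131.82   66.  ]
 [ 541.06 -137.7    66.  ]
 [ 490.23 -209.21   66.  ]
 [ 529.25 -215.95   66.  ]
 [ 519.93 -153.03   66.  ]] [[-181.14   18.69]
 [-180.81  -17.79]
 [-259.93   20.13]
 [-259.93  -19.47]
 [-199.51    0.41]]
tcp [[-283.86    0.73]]
```

View pics/s6.png

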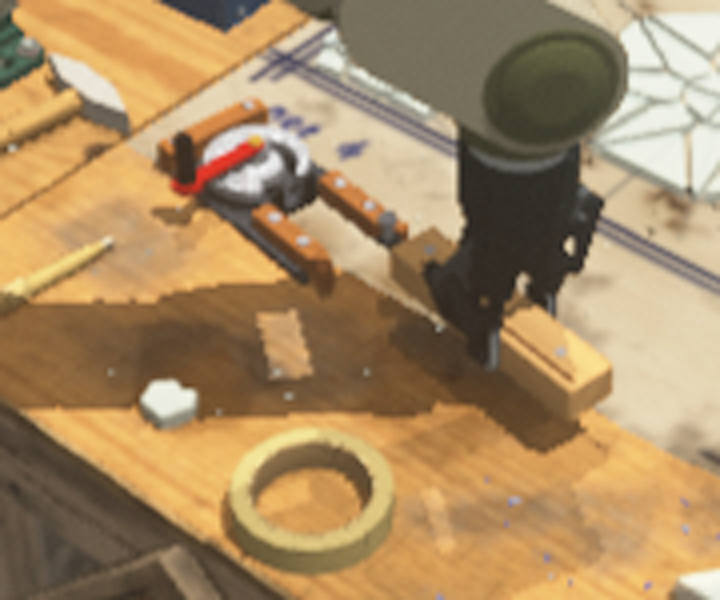

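```bash
python3 -m jog '[{"linear":[0.04,0,0.0017],"rotation":[0,0,0],"grip":25},{"linear":[0.08,0,0.0017],"rotation":[0,0,0],"grip":25},{"linear":[0.105,0,0.0017],"rotation":[0,0,0],"grip":25},{"linear":[0.115,0,0.0017],"rotation":[0,0,0],"grip":25},{"linear":[0.119,0.01,0.0017],"rotation":[0,0,0],"grip":25},{"linear":[0.119,0.03,0.0017],"rotation":[0,0,0],"grip":25},{"linear":[0.119,0.05,0.0017],"rotation":[0,0,0],"grip":25},{"linear":[0.119,0.07,0.0017],"rotation":[0,0,0],"grip":25},{"linear":[0.119,0.09,0.0017],"rotation":[0,0,0],"grip":25},{"linear":[0.119,0.11,0.0017],"rotation":[0,0,0],"grip":25},{"linear":[0.119,0.12,0.0017],"rotation":[0,0,0],"grip":25},{"linear":[0.119,0.12,0.0017],"rotation":[0,0,0],"grip":25}]' 40
python3 - <<'E'
from h import *; from blk import *; from rig import *
import cv2
np.set_printoptions(suppress=True,precision=2)
print("tcp",toblk(sense()["eef_pos"]),sense()["force"],sense()["wrist_torque"])
c=calibration("wrist");p,d=capture("wrist");K=c["intrinsics"];T=c["world_from_camera"]
np.savez("pics/w7.npz",p=p,d=d,K=K,T=T);cv2.imwrite("pics/w7.png",p[:,:,::-1])
c=calibration("scene");p,d=capture("scene")
cv2.imwrite("pics/s7.png",cv2.resize(p[120:270,140:320,::-1],(720,600),interpolation=cv2.INTER_CUBIC))
E
```

```text
time_s: 7.62
eef_pos: [512.0, -199.9, -26.9]
ee_rot: [0.705, 0.06, 0.705, -0.06]
force: [-0.2, 0.1, -2.0]
grip_width: 0.462
tcp [[-247.02    0.31]] [-0.15  0.1  -1.99] [-0.03 -0.02 -0.05]
```

View pics/s7.png

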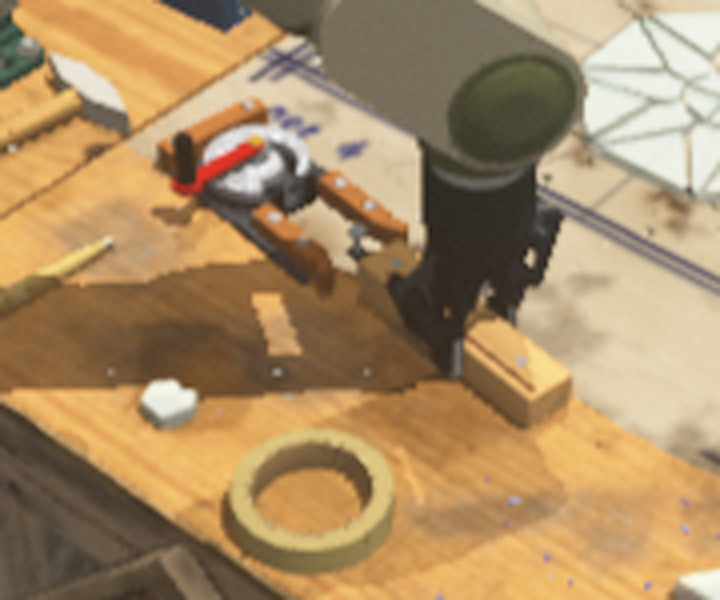

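View pics/w7.png

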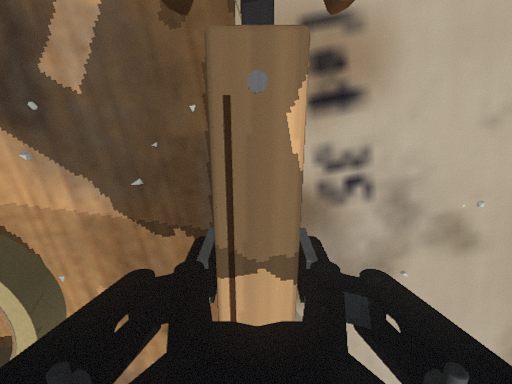

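The lead-in tips at (178,8) and (340,5) straddle the rail's centre column of about 257, so it is aligned. Pushing on gently.

```bash
python3 -m jog '[{"linear":[0,0.015,0.001],"rotation":[0,0,0],"grip":25},{"linear":[0,0.03,0.001],"rotation":[0,0,0],"grip":25},{"linear":[0,0.045,0.001],"rotation":[0,0,0],"grip":25},{"linear":[0,0.06,0.001],"rotation":[0,0,0],"grip":25},{"linear":[0,0.075,0.001],"rotation":[0,0,0],"grip":25},{"linear":[0,0.09,0.001],"rotation":[0,0,0],"grip":25},{"linear":[0,0.105,0.001],"rotation":[0,0,0],"grip":25},{"linear":[0,0.12,0.001],"rotation":[0,0,0],"grip":25},{"linear":[0,0.12,0.001],"rotation":[0,0,0],"grip":25}]' 40
python3 -m jog '[{"linear":[0,0.01,0],"rotation":[0,0,0],"grip":25},{"linear":[0,0.02,0],"rotation":[0,0,0],"grip":25},{"linear":[0,0.03,0],"rotation":[0,0,0],"grip":25},{"linear":[0,0.04,0],"rotation":[0,0,0],"grip":25},{"linear":[0,0.05,0],"rotation":[0,0,0],"grip":25},{"linear":[0,0.06,0],"rotation":[0,0,0],"grip":25},{"linear":[0,0.07,0],"rotation":[0,0,0],"grip":25},{"linear":[0,0.08,0],"rotation":[0,0,0],"grip":25},{"linear":[0,0.08,0],"rotation":[0,0,0],"grip":25}]' 40
python3 - <<'E'
from h import *; from blk import *; from rig import *
np.set_printoptions(suppress=True,precision=2)
print("tcp",toblk(sense()["eef_pos"]),sense()["force"],sense()["wrist_torque"])
E
```

```text
time_s: 8.47
eef_pos: [518.4, -164.4, -26.9]
ee_rot: [0.705, 0.06, 0.705, -0.06]
force: [-0.2, -0.5, -2.9]
grip_width: 0.461
time_s: 9.22
eef_pos: [522.6, -140.2, -27.0]
ee_rot: [0.705, 0.06, 0.705, -0.06]
force: [-0.1, 0.3, -1.7]
grip_width: 0.465
tcp [[-186.41    0.02]] [-0.08  0.3  -1.7 ] [-0.03 -0.05 -0.01]
```

```bash
python3 -m jog '[{"linear":[0,0.01,0],"rotation":[0,0,0],"grip":25},{"linear":[0,0.02,0],"rotation":[0,0,0],"grip":25},{"linear":[0,0.03,0],"rotation":[0,0,0],"grip":25},{"linear":[0,0.04,0],"rotation":[0,0,0],"grip":25},{"linear":[0,0.05,0],"rotation":[0,0,0],"grip":25},{"linear":[0,0.06,0],"rotation":[0,0,0],"grip":25},{"linear":[0,0.07,0],"rotation":[0,0,0],"grip":25},{"linear":[0,0.07,0],"rotation":[0,0,0],"grip":25}]' 40
python3 - <<'E'
from h import *; from blk import *; from rig import *
import cv2
np.set_printoptions(suppress=True,precision=2)
print("tcp",toblk(sense()["eef_pos"]),sense()["force"],sense()["wrist_torque"])
c=calibration("wrist");p,d=capture("wrist");K=c["intrinsics"];T=c["world_from_camera"]
np.savez("pics/w8.npz",p=p,d=d,K=K,T=T);cv2.imwrite("pics/w8.png",p[:,:,::-1])
c=calibration("scene");p,d=capture("scene")
np.savez("pics/s8.npz",p=p,d=d,K=c["intrinsics"],T=c["world_from_camera"])
cv2.imwrite("pics/s8.png",cv2.resize(p[135:225,160:270,::-1],(726,594),interpolation=cv2.INTER_CUBIC))
E
```

```text
time_s: 9.88
eef_pos: [526.2, -118.9, -27.0]
ee_rot: [0.705, 0.06, 0.705, -0.06]
force: [0.1, -0.9, -1.9]
grip_width: 0.458
tcp [[-164.83    0.08]] [ 0.05 -0.9  -1.9 ] [-0.11  0.04 -0.02]
```

View pics/s8.png

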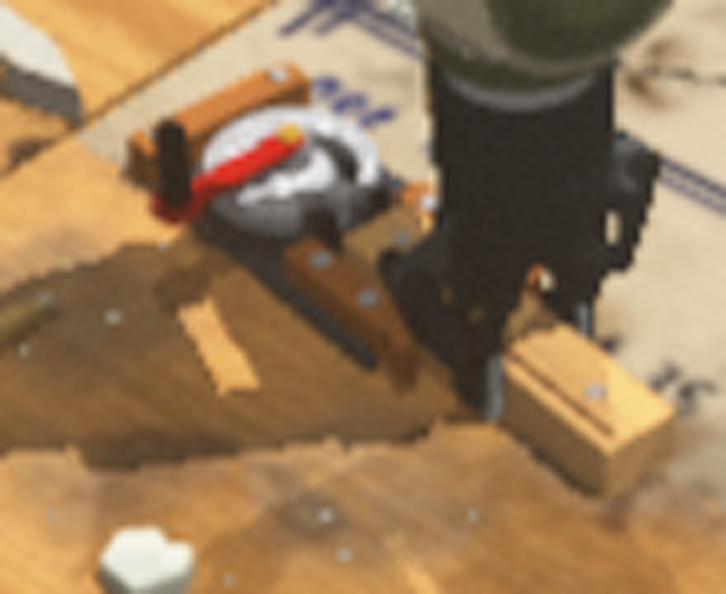

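View pics/w8.png

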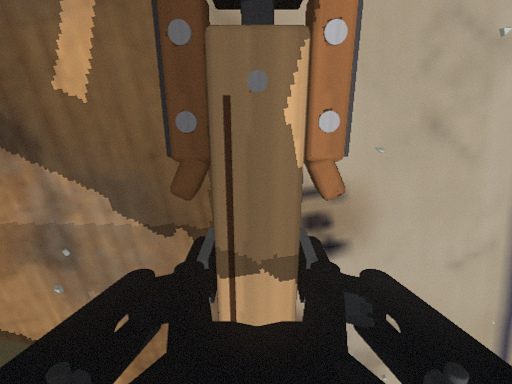

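```bash
python3 -m jog '[{"linear":[0,0.006,0],"rotation":[0,0,0],"grip":25},{"linear":[0,0.012,0],"rotation":[0,0,0],"grip":25},{"linear":[0,0.018,0],"rotation":[0,0,0],"grip":25},{"linear":[0,0.018,0],"rotation":[0,0,0],"grip":25}]' 40
python3 -m jog '[{"linear":[0,0.003,0],"rotation":[0,0,0],"grip":25},{"linear":[0,0.006,0],"rotation":[0,0,0],"grip":25},{"linear":[0,0.006,0],"rotation":[0,0,0],"grip":25}]' 40
python3 -m jog '[{"linear":[0,0.003,0],"rotation":[0,0,0],"grip":25},{"linear":[0,0.006,0],"rotation":[0,0,0],"grip":25},{"linear":[0,0.006,0],"rotation":[0,0,0],"grip":25}]' 40
python3 - <<'E'
from h import *; from blk import *; from rig import *
np.set_printoptions(suppress=True,precision=2)
print("tcp",toblk(sense()["eef_pos"]),sense()["force"],sense()["wrist_torque"])
E
```

```text
time_s: 10.32
eef_pos: [527.1, -113.8, -26.9]
ee_rot: [0.705, 0.06, 0.705, -0.06]
force: [0.4, 0.5, -2.4]
grip_width: 0.466
time_s: 10.57
eef_pos: [527.4, -111.8, -27.0]
ee_rot: [0.705, 0.06, 0.705, -0.06]
force: [-0.5, 0.3, -3.3]
grip_width: 0.461
time_s: 10.82
eef_pos: [527.8, -110.6, -26.9]
ee_rot: [0.705, 0.059, 0.705, -0.06]
force: [-1.5, -3.3, -2.6]
grip_width: 0.462
tcp [[-156.32   -0.07]] [-1.5  -3.25 -2.55] [-0.64  0.12  0.02]
```

Contact of 3.3 N at the expected depth (stud x≈-28). I'll release and rise.

```bash
python3 -m jog '[{"linear":[0,-0.001,0],"rotation":[0,0,0],"grip":45},{"linear":[0,-0.001,0],"rotation":[0,0,0],"grip":55},{"linear":[0,-0.001,0],"rotation":[0,0,0],"grip":60},{"linear":[0,-0.001,0],"rotation":[0,0,0],"grip":60},{"linear":[0,-0.001,0],"rotation":[0,0,0],"grip":60},{"linear":[-0.04,-0.001,0],"rotation":[0,0,0],"grip":60},{"linear":[-0.12,-0.001,0],"rotation":[0,0,0],"grip":60},{"linear":[-0.22,-0.001,0],"rotation":[0,0,0],"grip":60},{"linear":[-0.32,-0.001,0],"rotation":[0,0,0],"grip":60},{"linear":[-0.42,-0.001,0],"rotation":[0,0,0],"grip":60},{"linear":[-0.5,-0.001,0],"rotation":[0,0,0],"grip":45},{"linear":[-0.5,-0.001,0],"rotation":[0,0,0],"grip":40},{"linear":[-0.5,-0.001,0],"rotation":[0,0,0],"grip":40}]' 40
python3 - <<'E'
from h import *; from blk import *; from rig import *
import cv2
np.set_printoptions(suppress=True,precision=2)
print("tcp",toblk(sense()["eef_pos"]),sense()["force"])
c=calibration("wrist");p,d=capture("wrist");K=c["intrinsics"];T=c["world_from_camera"]
np.savez("pics/w9.npz",p=p,d=d,K=K,T=T);cv2.imwrite("pics/w9.png",cv2.resize(p[:220,140:380,::-1],None,fx=2.6,fy=2.6,interpolation=cv2.INTER_CUBIC))
E
```

```text
time_s: 11.9
eef_pos: [528.2, -110.8, 124.9]
ee_rot: [0.706, 0.059, 0.703, -0.061]
force: [-0.5, -0.3, -0.6]
grip_width: 0.468
tcp [[-156.46   -0.54]] [-0.51 -0.27 -0.6 ]
```

View pics/w9.png

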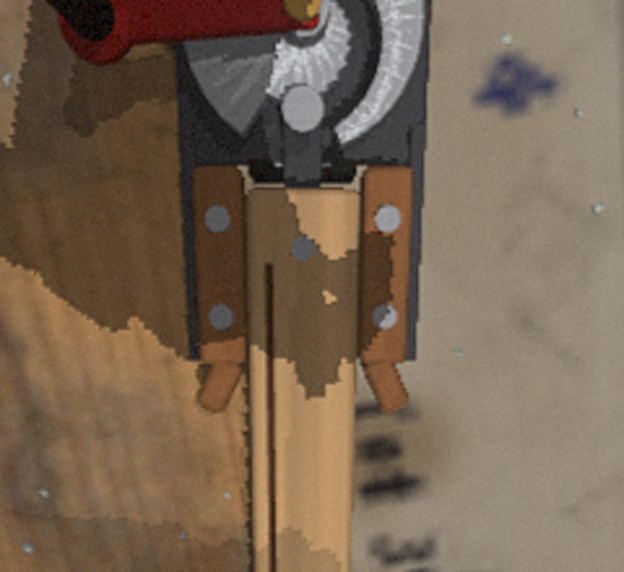

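The stud head at (303,107) sits right at the inner wall of the cam's mouth, and the rail is straight in the channel. Next I'll go above the lever pin, with the jaws turned to lie tangential.

```bash
python3 -m jog '[{"linear":[0,0.1,-0.04],"rotation":[-0.2,0,0],"grip":36},{"linear":[0,0.2,-0.08],"rotation":[-0.4,0,0],"grip":36},{"linear":[0,0.3,-0.13],"rotation":[-0.6,0,0],"grip":36},{"linear":[0,0.4,-0.17],"rotation":[-0.8,0,0],"grip":36},{"linear":[0,0.49,-0.21],"rotation":[-1,0,0],"grip":36},{"linear":[0,0.511,-0.213],"rotation":[-1,0,0],"grip":36},{"linear":[0,0.511,-0.213],"rotation":[-1,0,0],"grip":36}]' 20
python3 -m jog '[{"linear":[0,0,0],"rotation":[-0.23,0,0],"grip":36},{"linear":[0,0,0],"rotation":[-0.46,0,0],"grip":36},{"linear":[0,0,0],"rotation":[-0.7,0,0],"grip":36},{"linear":[0,0,0],"rotation":[-0.9,0,0],"grip":36},{"linear":[0,0,0],"rotation":[-1,0,0],"grip":36}]' 20
python3 -m jog '[{"linear":[0,0,0],"rotation":[-0.23,0,0],"grip":36},{"linear":[0,0,0],"rotation":[-0.46,0,0],"grip":36},{"linear":[0,0,0],"rotation":[-0.7,0,0],"grip":36},{"linear":[0,0,0],"rotation":[-0.9,0,0],"grip":36},{"linear":[0,0,0],"rotation":[-1,0,0],"grip":36},{"linear":[0,0,0],"rotation":[-1,0,0],"grip":36}]' 20
python3 tips.py w10
python3 -c "
from rig import *; s=sense(); print(s['joints'],s['ee_rot'],s['force'])"
```

```text
time_s: 12.53
eef_pos: [489.6, 52.8, 122.4]
ee_rot: [0.697, -0.117, 0.698, 0.117]
force: [-0.3, -0.3, 0.6]
grip_width: 0.42
time_s: 12.95
eef_pos: [489.7, 51.5, 121.7]
ee_rot: [0.645, -0.287, 0.648, 0.287]
force: [0.6, -0.6, 0.4]
grip_width: 0.42
time_s: 13.45
eef_pos: [489.7, 50.3, 121.1]
ee_rot: [0.554, -0.437, 0.557, 0.438]
force: [-0.3, -0.5, 0.3]
grip_width: 0.424
13.45 [489.7  50.3 121.1] 0.42439177613448414 [-0.3 -0.5  0.3]
tip row 227 [213 224] [474.1  33.  153.7]
tip row 227 [300 300] [484.9  76.3 152.9]
[-0.13469781  0.32897727  1.7072514  -0.00213478  1.10888991 -1.46472647] [ 0.55486556 -0.43617583  0.55757137  0.43702291] [ 0.40492714 -1.05346746  0.06295439]
```

View pics/w10.png

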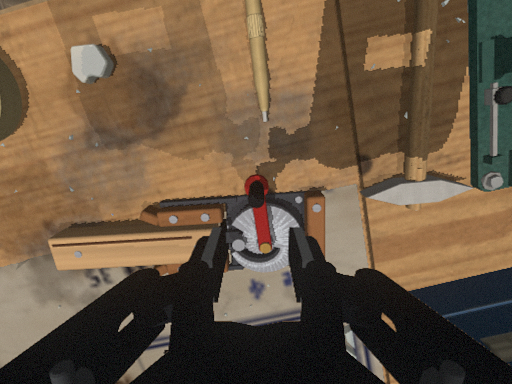

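```bash
python3 - <<'E'
from h import *; from blk import *
import cv2
np.set_printoptions(suppress=True,precision=1)
p,d,K,T=load("pics/w10.npz")
cv2.imwrite("pics/w10c.png",cv2.resize(p[160:280,190:330,::-1],None,fx=5,fy=5,interpolation=cv2.INTER_CUBIC))
u,v=np.meshgrid(np.arange(512),np.arange(384))
W=np.stack([(u-K[0,2])/K[0,0]*d,-(v-K[1,2])/K[1,1]*d,-d],-1)@T[:3,:3].T+T[:3,3]
m=(abs(W[...,2]-79)<5)&(u>235)&(u<280)&(v>160)&(v<230)
q=np.array([u[m].mean(),v[m].mean()]);print(m.sum(),q,ray(T,K,q,79), W[m].mean(0))
print(ray(T,K,[(265,247)],41))
E
```

```text
218 [255.5 199.4] [[488.1  49.7  79. ]] [488.2  49.7  78.6]
[[553.   43.7  41. ]]
```

View pics/w10c.png

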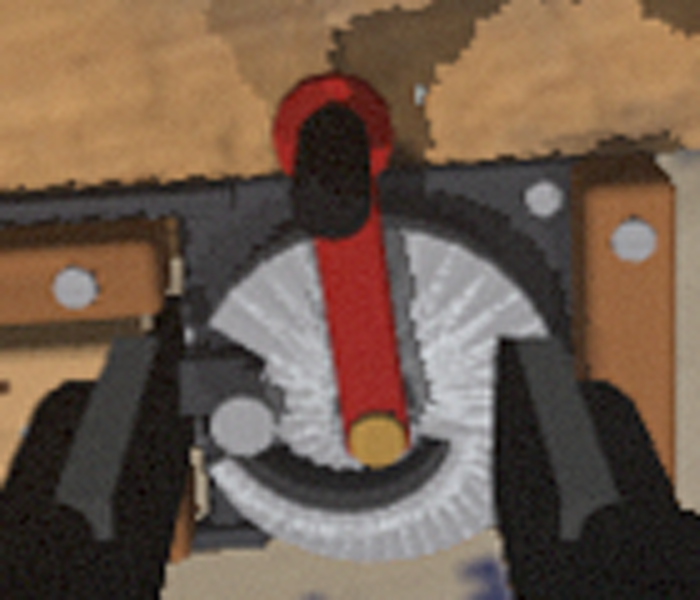

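The pin is at (488.1,49.7), 65.2 mm from the hub, which matches the given 65 mm. Cam angle ≈0.1. Descending around the pin.

```bash
python3 -m jog '[{"linear":[0.05,0.005,-0.009],"rotation":[-0.15,0,0],"grip":36},{"linear":[0.12,0.005,-0.009],"rotation":[-0.29,0,0],"grip":36},{"linear":[0.2,0.005,-0.009],"rotation":[-0.29,0,0],"grip":36},{"linear":[0.27,0.005,-0.009],"rotation":[-0.29,0,0],"grip":36},{"linear":[0.32,0.005,-0.009],"rotation":[-0.29,0,0],"grip":36},{"linear":[0.345,0.005,-0.009],"rotation":[-0.29,0,0],"grip":36},{"linear":[0.353,0.005,-0.009],"rotation":[-0.29,0,0],"grip":36},{"linear":[0.353,0.005,-0.009],"rotation":[-0.29,0,0],"grip":36},{"linear":[0.353,0.005,-0.009],"rotation":[-0.29,0,0],"grip":36}]' 20
python3 tips.py w11
python3 - <<'E'
from rig import *; import cv2
s=sense(); print(s['joints'],s['ee_rot'],s['force'])
p,d=capture("scene")
cv2.imwrite("pics/s11.png",cv2.resize(p[100:210,140:270,::-1],(702,594),interpolation=cv2.INTER_CUBIC))
E
```

```text
time_s: 14.25
eef_pos: [487.8, 47.8, 16.0]
ee_rot: [0.522, -0.475, 0.524, 0.476]
force: [-0.2, -0.2, -0.3]
grip_width: 0.421
14.25 [487.8  47.8  16. ] 0.42105183300168275 [-0.2 -0.2 -0.3]
tip row 219 [253 256] [477.7  47.4  34.8]
tip row 219 [257 265] [477.8  51.6  35.5]
[-0.14063885  0.48312345  1.80815871 -0.00260479  0.85213942 -1.61427826] [ 0.52233536 -0.47552472  0.5242273   0.47563405] [ 0.45555663  0.71683424 -0.37682898]
```

View pics/w11.png

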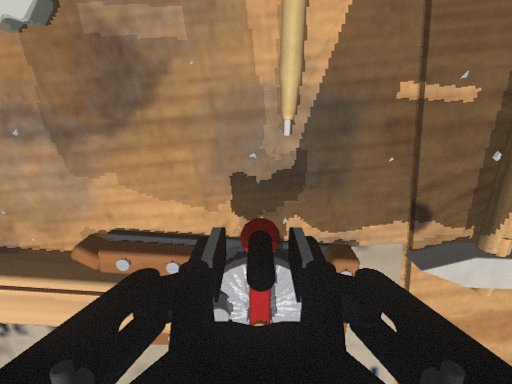

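View pics/s11.png

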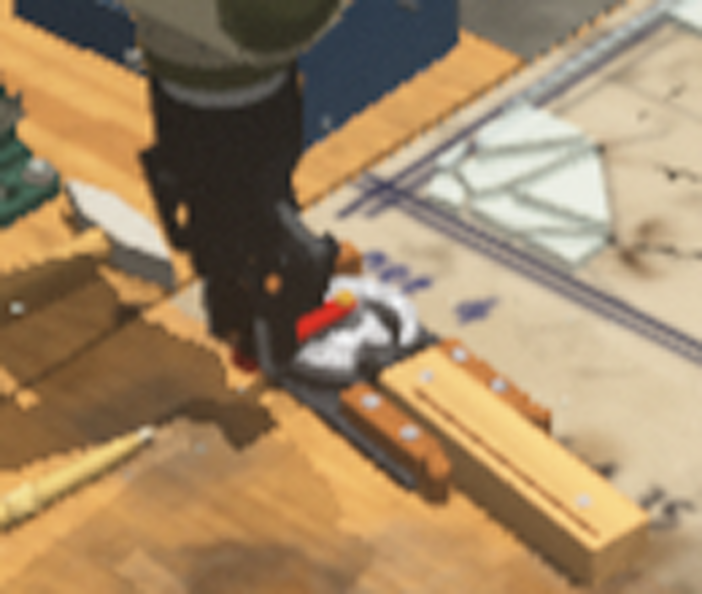

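```bash
cat > st.py <<'E'
from rig import *
import numpy as np,sys
H=np.array([553.6,43.6])
n=int(sys.argv[1]) if len(sys.argv)>1 else 0
F=[sense()["force"]]
for _ in range(n): capture("wrist"); F.append(sense()["force"])
s=sense();q=s["ee_rot"]; yaw=np.degrees(2*np.arctan2(-q[1],q[0])) # tool z world angle
x=s["eef_pos"][:2]-H; phi=np.degrees(np.arctan2(x[1],x[0])); F=np.array(F)
t=np.array([np.sin(np.radians(phi)),-np.cos(np.radians(phi))]); r=-np.array([t[1],-t[0]])
r=x/np.hypot(*x)
f=F[:,:2]@t
print("t %.2f r %.1f phi %.1f cam(tcp) %.3f yawerr %.1f | Ft %.2f +- %.2f Fr %.2f Fz %.2f tz %.2f grip %.1f"%(s["time_s"],np.hypot(*x),phi,np.radians(180.2-phi),yaw-(phi-90),f.mean(),f.std()/max(1,len(f)-1)**.5,(F[:,:2]@r).mean(),F[:,2].mean(),s["wrist_torque"][2],s["grip_width"]*85.4))
E
python3 -m jog '[{"linear":[0,0,0],"rotation":[0,0,0],"grip":25},{"linear":[0,0,0],"rotation":[0,0,0],"grip":17},{"linear":[0,0,0],"rotation":[0,0,0],"grip":17},{"linear":[0,0,0],"rotation":[0,0,0],"grip":17}]' 20 >/dev/null; python3 st.py 6
python3 -m jog '[{"linear":[0,-0.0004,0.0135],"rotation":[0.125,0,0],"grip":17},{"linear":[0,-0.0017,0.027],"rotation":[0.25,0,0],"grip":17},{"linear":[0,-0.0038,0.0404],"rotation":[0.375,0,0],"grip":17},{"linear":[0,-0.0067,0.0536],"rotation":[0.5,0,0],"grip":17}]' 20; python3 st.py 6
```

```text
t 14.98 r 65.9 phi 176.2 cam(tcp) 0.070 yawerr -1.6 | Ft 0.69 +- 0.17 Fr -0.34 Fz 0.59 tz -0.03 grip 17.0
time_s: 15.32
eef_pos: [491.3, 63.6, 16.2]
ee_rot: [0.578, -0.406, 0.58, 0.406]
force: [-1.4, -2.6, 0.9]
grip_width: 0.199
t 15.62 r 65.4 phi 162.2 cam(tcp) 0.314 yawerr -1.8 | Ft -0.53 +- 0.42 Fr 0.35 Fz 0.05 tz 0.02 grip 16.8
```

```bash
for i in 1; do python3 -m jog '[{"linear":[0,-0.0004,0.0135],"rotation":[0.125,0,0],"grip":17},{"linear":[0,-0.0017,0.027],"rotation":[0.25,0,0],"grip":17},{"linear":[0,-0.0027,0.034],"rotation":[0.32,0,0],"grip":17}]' >/dev/null; python3 st.py 0; done
for i in 1 2 3 4 5; do python3 -m jog '[{"linear":[0,0,0.0043],"rotation":[0.04,0,0],"grip":17}]' >/dev/null; python3 st.py 0; done; python3 st.py 4; python3 tips.py w12
```

```text
t 15.87 r 65.1 phi 153.3 cam(tcp) 0.469 yawerr -2.2 | Ft -1.02 +- 0.00 Fr 0.15 Fz 0.94 tz 0.01 grip 17.0
t 15.95 r 65.1 phi 152.3 cam(tcp) 0.487 yawerr -2.4 | Ft -2.66 +- 0.00 Fr -0.82 Fz 0.62 tz 0.02 grip 16.8
t 16.03 r 65.0 phi 151.3 cam(tcp) 0.504 yawerr -2.6 | Ft -1.12 +- 0.00 Fr -0.02 Fz 1.59 tz 0.01 grip 17.0
t 16.12 r 65.0 phi 150.3 cam(tcp) 0.522 yawerr -2.7 | Ft -2.27 +- 0.00 Fr -0.79 Fz 1.42 tz 0.01 grip 17.0
t 16.20 r 64.9 phi 149.3 cam(tcp) 0.540 yawerr -2.9 | Ft -1.29 +- 0.00 Fr -0.42 Fz 1.46 tz 0.04 grip 17.0
t 16.28 r 64.8 phi 148.1 cam(tcp) 0.560 yawerr -3.0 | Ft -1.41 +- 0.00 Fr 0.22 Fz 1.30 tz -0.02 grip 17.2
t 16.48 r 64.8 phi 148.0 cam(tcp) 0.562 yawerr -2.8 | Ft -0.67 +- 0.42 Fr 0.16 Fz 0.42 tz 0.01 grip 17.0
16.4833 [498.6  78.   16. ] 0.19899136328914657 [-0.2  0.4 -0.1]
tip row 217 [253 256] [488.4  83.3  34.8]
tip row 0 [269 273] [391.7 163.1  -5.9]
```

View pics/w12.png

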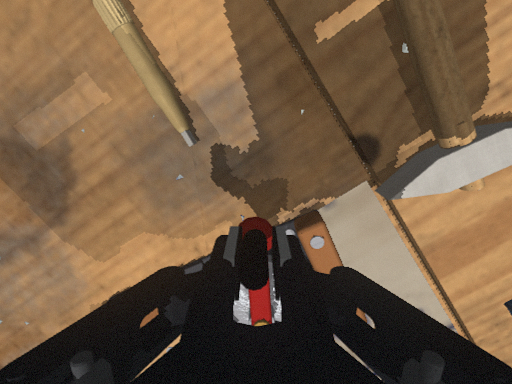

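```bash
for i in 1 2 3 4 5 6; do python3 -m jog '[{"linear":[0,0,0.0043],"rotation":[0.032,0,0],"grip":17}]' >/dev/null; python3 st.py 0; done
```

```text
t 16.62 r 64.8 phi 147.0 cam(tcp) 0.579 yawerr -2.7 | Ft -2.10 +- 0.00 Fr 0.50 Fz 0.77 tz 0.06 grip 17.2
t 16.70 r 64.8 phi 145.9 cam(tcp) 0.599 yawerr -2.6 | Ft -1.76 +- 0.00 Fr 0.77 Fz 1.45 tz 0.02 grip 17.0
t 16.78 r 64.7 phi 144.7 cam(tcp) 0.619 yawerr -2.4 | Ft -2.39 +- 0.00 Fr 0.28 Fz 1.38 tz -0.00 grip 17.0
t 16.87 r 64.8 phi 143.5 cam(tcp) 0.640 yawerr -2.2 | Ft -1.94 +- 0.00 Fr 1.19 Fz 2.03 tz -0.01 grip 17.1
t 16.95 r 64.8 phi 142.3 cam(tcp) 0.662 yawerr -2.0 | Ft -1.65 +- 0.00 Fr 0.16 Fz 1.62 tz 0.06 grip 16.9
t 17.03 r 64.8 phi 141.0 cam(tcp) 0.684 yawerr -1.8 | Ft -1.14 +- 0.00 Fr 0.33 Fz 1.50 tz -0.02 grip 16.8
```

```bash
for i in 1 2 3 4 5 6; do python3 -m jog '[{"linear":[0,0,0.0043],"rotation":[0.032,0,0],"grip":17}]' >/dev/null; python3 st.py 0; done
```

```text
t 17.12 r 64.7 phi 139.7 cam(tcp) 0.707 yawerr -1.5 | Ft -1.63 +- 0.00 Fr -0.33 Fz 1.48 tz 0.02 grip 17.1
t 17.20 r 64.7 phi 138.4 cam(tcp) 0.729 yawerr -1.2 | Ft -1.32 +- 0.00 Fr 0.73 Fz 2.06 tz -0.01 grip 16.8
t 17.28 r 64.7 phi 137.2 cam(tcp) 0.751 yawerr -1.0 | Ft -1.78 +- 0.00 Fr 0.67 Fz 0.25 tz 0.03 grip 17.1
t 17.37 r 64.7 phi 135.9 cam(tcp) 0.773 yawerr -0.7 | Ft -2.56 +- 0.00 Fr 0.11 Fz 1.68 tz 0.01 grip 17.0
t 17.45 r 64.7 phi 134.7 cam(tcp) 0.795 yawerr -0.5 | Ft -1.37 +- 0.00 Fr 0.30 Fz 1.54 tz 0.02 grip 17.0
t 17.53 r 64.8 phi 133.4 cam(tcp) 0.817 yawerr -0.3 | Ft -1.83 +- 0.00 Fr -1.00 Fz 1.63 tz -0.06 grip 16.9
```

Free push ≈1.75 N while moving. Continuing in small steps until it rises.

```bash
for i in 1 2 3 4 5 6; do python3 -m jog '[{"linear":[0,0,0.0043],"rotation":[0.039,0,0],"grip":17}]' >/dev/null; python3 st.py 0; done
```

```text
t 17.62 r 64.8 phi 132.1 cam(tcp) 0.839 yawerr -0.2 | Ft -1.58 +- 0.00 Fr -0.02 Fz 1.25 tz 0.05 grip 17.1
t 17.70 r 64.8 phi 130.9 cam(tcp) 0.861 yawerr -0.2 | Ft -2.16 +- 0.00 Fr -0.34 Fz 2.56 tz 0.01 grip 17.0
t 17.78 r 64.7 phi 129.6 cam(tcp) 0.883 yawerr -0.1 | Ft -1.64 +- 0.00 Fr -0.92 Fz 0.40 tz 0.02 grip 17.2
t 17.87 r 64.7 phi 128.3 cam(tcp) 0.905 yawerr -0.1 | Ft -2.65 +- 0.00 Fr -0.43 Fz 1.54 tz 0.06 grip 17.1
t 17.95 r 64.8 phi 127.1 cam(tcp) 0.927 yawerr -0.1 | Ft -2.50 +- 0.00 Fr 0.22 Fz 2.10 tz 0.00 grip 17.1
t 18.03 r 64.8 phi 125.8 cam(tcp) 0.949 yawerr -0.1 | Ft -2.15 +- 0.00 Fr 0.65 Fz 1.27 tz -0.02 grip 16.8
```

```bash
for i in 1 2 3 4 5 6; do python3 -m jog '[{"linear":[0,0,0.0043],"rotation":[0.039,0,0],"grip":17}]' >/dev/null; python3 st.py 0; done
```

```text
t 18.12 r 64.8 phi 124.6 cam(tcp) 0.971 yawerr -0.1 | Ft -2.42 +- 0.00 Fr 0.54 Fz 1.61 tz 0.03 grip 17.3
t 18.20 r 64.8 phi 123.3 cam(tcp) 0.993 yawerr -0.1 | Ft -2.36 +- 0.00 Fr -0.94 Fz 0.83 tz 0.04 grip 17.3
t 18.28 r 64.8 phi 122.0 cam(tcp) 1.015 yawerr -0.0 | Ft -1.75 +- 0.00 Fr -0.63 Fz 1.29 tz 0.01 grip 17.0
t 18.37 r 64.9 phi 120.8 cam(tcp) 1.036 yawerr -0.1 | Ft -1.87 +- 0.00 Fr -0.48 Fz 0.98 tz -0.01 grip 17.0
t 18.45 r 64.9 phi 119.6 cam(tcp) 1.058 yawerr -0.1 | Ft -1.96 +- 0.00 Fr -0.89 Fz 2.13 tz 0.06 grip 16.8
t 18.53 r 64.9 phi 118.3 cam(tcp) 1.080 yawerr -0.1 | Ft -1.80 +- 0.00 Fr -0.04 Fz 1.76 tz 0.01 grip 16.8
```

```bash
for i in 1 2 3 4 5 6; do python3 -m jog '[{"linear":[0,0,0.0043],"rotation":[0.039,0,0],"grip":17}]' >/dev/null; python3 st.py 0; done
```

```text
t 18.62 r 65.0 phi 117.1 cam(tcp) 1.101 yawerr -0.1 | Ft -3.19 +- 0.00 Fr 0.45 Fz 1.28 tz 0.02 grip 17.0
t 18.70 r 65.0 phi 115.8 cam(tcp) 1.123 yawerr -0.0 | Ft -0.76 +- 0.00 Fr -0.21 Fz 1.19 tz 0.01 grip 17.0
t 18.78 r 65.1 phi 114.6 cam(tcp) 1.146 yawerr -0.0 | Ft -2.75 +- 0.00 Fr 0.41 Fz 1.47 tz 0.00 grip 17.4
t 18.87 r 65.1 phi 113.3 cam(tcp) 1.167 yawerr -0.0 | Ft -1.54 +- 0.00 Fr -0.36 Fz 1.30 tz -0.04 grip 17.1
t 18.95 r 65.1 phi 112.1 cam(tcp) 1.189 yawerr -0.1 | Ft -1.55 +- 0.00 Fr 0.07 Fz 2.01 tz -0.01 grip 17.0
t 19.03 r 65.2 phi 110.8 cam(tcp) 1.211 yawerr -0.0 | Ft -1.93 +- 0.00 Fr 0.32 Fz 1.86 tz -0.02 grip 17.2
```

```bash
for i in 1 2 3 4 5 6; do python3 -m jog '[{"linear":[0,0,0.0043],"rotation":[0.039,0,0],"grip":17}]' >/dev/null; python3 st.py 0; done
```

```text
t 19.12 r 65.3 phi 109.6 cam(tcp) 1.232 yawerr -0.0 | Ft -1.88 +- 0.00 Fr -0.41 Fz 1.99 tz 0.01 grip 16.8
t 19.20 r 65.3 phi 108.3 cam(tcp) 1.254 yawerr -0.0 | Ft -2.23 +- 0.00 Fr -0.22 Fz 0.68 tz -0.04 grip 16.6
t 19.28 r 65.3 phi 107.1 cam(tcp) 1.276 yawerr -0.0 | Ft -2.18 +- 0.00 Fr -0.08 Fz 1.83 tz 0.01 grip 17.1
t 19.37 r 65.4 phi 105.9 cam(tcp) 1.298 yawerr -0.0 | Ft -2.10 +- 0.00 Fr 0.09 Fz 2.44 tz -0.03 grip 17.1
t 19.45 r 65.4 phi 104.6 cam(tcp) 1.319 yawerr -0.0 | Ft -1.69 +- 0.00 Fr -0.21 Fz 1.95 tz 0.02 grip 16.9
t 19.53 r 65.5 phi 103.4 cam(tcp) 1.341 yawerr -0.0 | Ft -2.67 +- 0.00 Fr -0.43 Fz 1.73 tz -0.04 grip 17.2
```

```bash
for i in 1 2 3 4 5 6; do python3 -m jog '[{"linear":[0,-0.0003,0.0043],"rotation":[0.039,0,0],"grip":17}]' >/dev/null; python3 st.py 0; done
```

```text
t 19.62 r 65.4 phi 102.1 cam(tcp) 1.363 yawerr -0.0 | Ft -1.30 +- 0.00 Fr -0.83 Fz 1.25 tz -0.04 grip 17.1
t 19.70 r 65.4 phi 100.9 cam(tcp) 1.384 yawerr -0.1 | Ft -1.58 +- 0.00 Fr -0.46 Fz 1.30 tz 0.00 grip 17.2
t 19.78 r 65.4 phi 99.7 cam(tcp) 1.406 yawerr -0.1 | Ft -2.38 +- 0.00 Fr -0.56 Fz 0.67 tz -0.04 grip 17.1
t 19.87 r 65.4 phi 98.5 cam(tcp) 1.426 yawerr -0.1 | Ft -2.89 +- 0.00 Fr 0.48 Fz 1.47 tz -0.05 grip 17.0
t 19.95 r 65.4 phi 97.4 cam(tcp) 1.446 yawerr -0.2 | Ft -2.74 +- 0.00 Fr -0.94 Fz 2.87 tz 0.02 grip 16.9
t 20.03 r 65.4 phi 96.2 cam(tcp) 1.466 yawerr -0.3 | Ft -2.84 +- 0.00 Fr -0.32 Fz 3.07 tz -0.02 grip 16.8
```

```bash
python3 tips.py w13
```

```text
20.0333 [546.5 108.6  15.5] 0.1971588402941611 [-2.8 -0.6  3.1]
tip row 16 [246 246] [528.8 227.3  22.2]
tip row 72 [280 280] [550.2 203.   16. ]
```

View pics/w13.png

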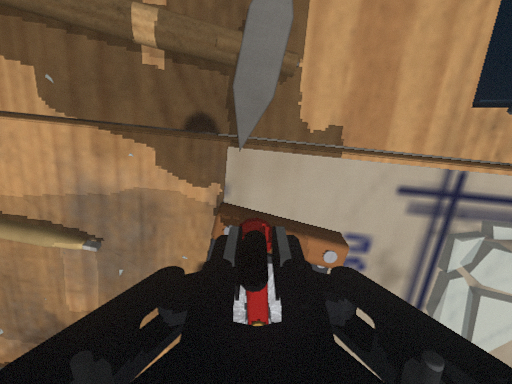

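The push is starting to rise (about 2.8 N against 1.95 N free, onset ≈1.40 rad). I'll take fewer steps per call now.

```bash
for i in 1 2 3; do python3 -m jog '[{"linear":[0,-0.0003,0.0043],"rotation":[0.036,0,0],"grip":17}]' >/dev/null; python3 st.py 0; done
```

```text
t 20.17 r 65.3 phi 94.9 cam(tcp) 1.488 yawerr -0.2 | Ft -3.45 +- 0.00 Fr -0.58 Fz 2.63 tz -0.00 grip 16.9
t 20.25 r 65.2 phi 93.8 cam(tcp) 1.507 yawerr -0.2 | Ft -3.64 +- 0.00 Fr 0.61 Fz 2.71 tz 0.03 grip 17.3
t 20.33 r 65.2 phi 92.7 cam(tcp) 1.527 yawerr -0.3 | Ft -4.33 +- 0.00 Fr 0.02 Fz 4.06 tz 0.01 grip 16.9
```

```bash
for i in 1 2; do python3 -m jog '[{"linear":[0,0,0.0045],"rotation":[0.036,0,0],"grip":17}]' >/dev/null; python3 st.py 0; done; python3 st.py 4
```

```text
t 20.42 r 65.2 phi 91.6 cam(tcp) 1.546 yawerr -0.3 | Ft -4.04 +- 0.00 Fr -0.10 Fz 3.05 tz 0.01 grip 17.1
t 20.50 r 65.2 phi 90.5 cam(tcp) 1.565 yawerr -0.4 | Ft -5.51 +- 0.00 Fr -0.31 Fz 1.74 tz 0.02 grip 17.2
t 20.70 r 65.2 phi 90.3 cam(tcp) 1.569 yawerr -0.0 | Ft -3.35 +- 0.57 Fr 0.08 Fz 2.48 tz -0.07 grip 17.2
```

Net rise ≈2.8 N (about 14–15 N squeeze, and 0.165 rad past onset agrees). Releasing the pin and rising.

```bash
python3 -m jog '[{"linear":[0,0,-0.002],"rotation":[0,0,0],"grip":25},{"linear":[0,0,-0.002],"rotation":[0,0,0],"grip":36},{"linear":[0,0,-0.002],"rotation":[0,0,0],"grip":36},{"linear":[0,0,-0.002],"rotation":[0,0,0],"grip":36},{"linear":[-0.04,0,-0.002],"rotation":[0,0,0],"grip":36},{"linear":[-0.12,0,-0.002],"rotation":[0,0,0],"grip":36},{"linear":[-0.22,0,-0.002],"rotation":[0,0,0],"grip":36},{"linear":[-0.32,0,-0.002],"rotation":[0,0,0],"grip":36},{"linear":[-0.4,0,-0.002],"rotation":[0,0,0],"grip":36},{"linear":[-0.42,-0.35,-0.002],"rotation":[0,0,0],"grip":36},{"linear":[-0.42,-0.45,-0.002],"rotation":[0,0,0],"grip":36},{"linear":[-0.42,-0.55,-0.002],"rotation":[0,0,0],"grip":36},{"linear":[-0.42,-0.55,-0.002],"rotation":[0,0,0],"grip":36},{"linear":[-0.42,-0.55,-0.002],"rotation":[0,0,0],"grip":36},{"linear":[-0.42,-0.55,-0.002],"rotation":[0,0,0],"grip":36},{"linear":[-0.42,-0.55,-0.002],"rotation":[0,0,0],"grip":36}]' 20
python3 - <<'E'
from rig import *
import cv2
from h import *; from blk import *
np.set_printoptions(suppress=True,precision=1)
c=calibration("wrist");p,d=capture("wrist");K=c["intrinsics"];T=c["world_from_camera"]
np.savez("pics/w14.npz",p=p,d=d,K=K,T=T)
cv2.imwrite("pics/w14.png",cv2.resize(p[:,:,::-1],(768,576)))
p,d=capture("scene"); cv2.imwrite("pics/s14.png",p[:,:,::-1])
print(sense()["force"],sense()["time_s"])
E
```

```text
time_s: 22.03
eef_pos: [554.2, -55.6, 142.3]
ee_rot: [0.705, -0.002, 0.71, 0.0]
force: [0.3, -0.4, -0.3]
grip_width: 0.422
[-1.   1.1  0.4] 22.1333
```

View pics/w14.png

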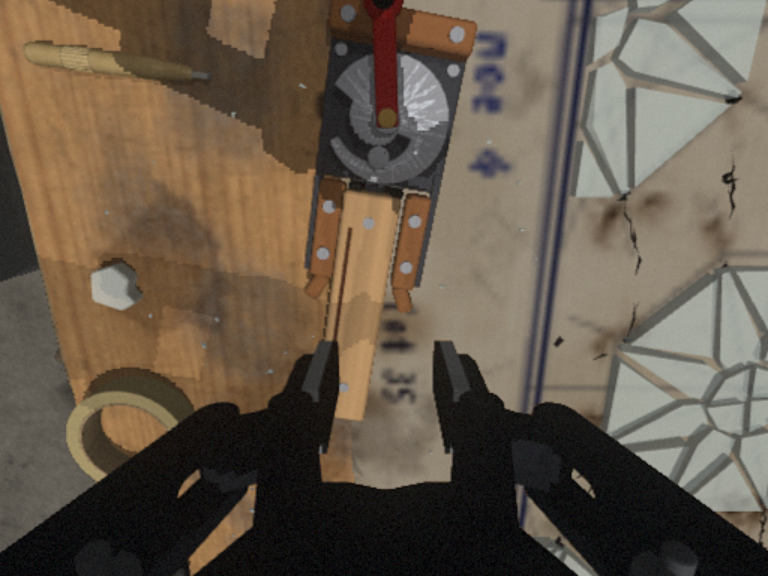

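View pics/s14.png

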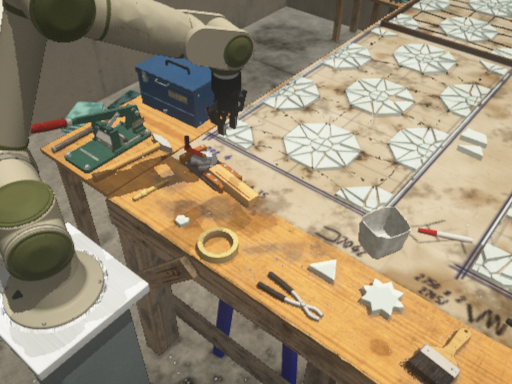

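The stud head at (377,157) is held in the curved slot, the shoulder is at the seat, and the bystanders look unmoved. One last check that the lever has held its angle.

```bash
python3 - <<'E'
from h import *; from blk import *; from rig import *
np.set_printoptions(suppress=True,precision=1)
p,d,K,T=load("pics/w14.npz")
h=ray(T,K,[(387/1.5,118/1.5)],41)[0]; e=ray(T,K,[(386/1.5,20/1.5),],39)[0]; s=ray(T,K,[(377/1.5,157/1.5)],31.5)
v=(e-h)[:2]; print(h,e,"cam",np.radians(180.2-np.degrees(np.arctan2(v[1],v[0]))),"stud blk",toblk(s))
finish_job()
E
```

```text
[554.1  43.3  41. ] [553.3  96.5  39. ] cam 1.5590259809714813 stud blk [[-24.    2.6]]
the job is handed in; nothing more can be done
```

The rail is in the corner block and drawn up against the rubber seat. The lever is set at a cam angle of about 1.56 rad, and I handed the job in at about 22 s of robot time.

**What I did**
- **Insertion:** I gripped the rail, slid it tongue first into the channel and stopped at about 3.3 N, with the stud bottomed in the cam's mouth. I then let go of the rail.
- **Tightening:** I swung the red lever clockwise with the fingers caged loosely round its pin. Free push was about 1.95 N and began to rise at about 1.40 rad.
- **Stopping point:** I stopped about 0.165 rad later, at about 4.75 N by the trend. That is roughly 2.8 N above free, or 14–15 N of squeeze. I then opened the fingers and moved clear.

**Last checks**
- **Lever and gripper:** the lever held its angle after release (1.56 rad by camera, against 1.57 rad at the gripper). The gripper was clear, and the force reading was only noise, up to about 1 N.
- **Stud and bystanders:** the stud sits in the curved slot at about x = -24 mm. The bystanders look unmoved, but I checked them only by eye.

**What disagreed**
- **First grasp:** it closed above the rail, because the fingertips are about 34 mm higher than the reported TCP. The rail was not disturbed, and I re-grasped it using tip heights from the cameras.
- **Stud position:** its last sideways reading was 2.6 mm off the channel axis. I put this down to reading the pixel by hand and did not look into it further.
- **Force readings:** single readings scattered by about 0.5 N and the last was 5.5 N, so the tightness comes from the trend. While holding still, the push read 3.35 ± 0.57 N.

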